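# Turn a locker lock face up and swing the magnifier lamp over it

## Robot

A 6-joint arm with a two-finger parallel gripper is mounted at the origin on the work surface. World frame = base frame: x ahead of the robot, y to its left, z up, the work surface at z = 0. Lengths are in m, angles in rad, forces in N, time in s.
With the tool pointing down it reaches from about 0.375 to 0.975 m from the base axis. Payload 3.8 kg.
Tool frame: the origin (TCP) lies midway between the tips of the shut fingers; the grasp point (between the pads) lies 19 mm behind it; x points along the fingers, y is the direction in which the jaws open and shut, and the axes are right-handed (so a half turn about x gives the same grasp; the last joint's range is limited). The gripper opens to 88 mm and grips with 3 to 60 N. Pads are 18 mm wide; open, the fingers measure 123 mm over their backs; the gripper's body (75 mm by 187 mm) begins 45 mm behind the grasp point.
Start: joints at [1.212, 0.264, 1.604, -0, 1.274, -0.037], TCP at [0.213, 0.64, 0.239] pointing down, gripper open.
Joint ranges: [-2.63, 2.63], [-0.94, 2.18], [0.31, 2.57], [-1.31, 4.45], [0, 2.66], [-2.55, 2.55]. Speed limits (rad/s): [2.57, 2.57, 3.14, 3.14, 3.14, 3.14].

## Interface

Orientations are given as a rotation vector (axis times angle).
In Python, from cell import manip, inverse_kinematics, cams, order gives the robot as it stands. Calls block until the motion is done:
- manip.move_pose(position, orientation): joint-space move of the TCP to a pose.
- manip.move_linear(position, rate=0.15, rot=None): straight line of the TCP; rot=None keeps the orientation; rate is the mean speed in m/s.
- manip.set_joints(angles): joint-space move.
- manip.set_gripper(opening, force=None): finger opening in m; force is the grip in N (None keeps the last); returns when the fingers have stopped.
- manip.dwell(seconds).
- inverse_kinematics(position, orientation): joint angles nearest the present ones, or None.
- manip.state(): the state.
- cams.capture(name): name is "scene" or "top" or "wrist"; returns a dict with "image" (384x512x3 uint8, blue, green, red), "z_map" (384x512 float32, m along the optical axis (not along the pixel's ray), 0 where there is no reading), "intrinsics" (3x3 intrinsics, pixels), "position" and "orientation" of the camera in the world; the wrist camera has in their place "T_tool_cam" (4x4, takes a point from camera to tool coordinates, whose origin is the TCP and whose axes are the tool frame's). Camera axes: x right, y down, z forward; pixel columns grow to the right and rows downward; lengths in m; the calibration is good to about 2 mm. A picture is of the moment at which its call begins: read the wrist's pose just before it.
A pose or a line that the arm cannot do raises manip.IKError and nothing moves.
- order.close_job(): hands the job in, once; it reports no verdict.
The state is a dict: "clock": time; "joint_pos": joint angles; "joint_velocities": joint speeds; "tau": joint torques, N m; "tool_pos": TCP position; "tcp_rot": TCP orientation; "contact_force": force on the tool from outside, world axes, zero at the start; "moment": the same for the moment, N m; "gripper_width": finger opening in m.
Only numpy, scipy, OpenCV 4.12 (cv2) and the standard library are available. Lean on these libraries where they do the work, as an engineer would, in place of code of your own. Each camera call takes 0.05 s, during which the arm holds its last target. There are 200 camera calls.

## Task

The locker lock lies face down on the bench. Turn it over and set it down face up in the middle of the green inspection pad, never letting it drop or topple, then swing the magnifier lamp until its lens is centred over the lock, ready for reading the code on it. Let go of everything and leave the other things on the bench where they are.

Things in the scene. Friction and masses are not known exactly. Their poses are not given: they have to be found in the camera images.
- lock: Locker lock, a plain box 60 mm long (x), 44 wide (y), 26 thick (z), about 0.28 kg. Face: bright aluminium, round brass keyway plug, yellow code plate. Back: dark steel cover, four screws. Origin: centre of the face; z points from face to back, up at the start, down when face up. Starts with x within 0.55 rad of world x. Steady on any edge or end.
- lock_face (a point): Centre of the lock's face (at the lock's origin).
- lock_back (a point): Centre of the lock's back, 26 mm from the face.
- pad: Flat green inspection pad with a pale grid, fixed on the bench, 120 x 120 mm, 3 mm thick; origin at the centre of its underside (z = 0), x and y along its edges.
- lamp_elbow (a joint): White magnifier lamp on a fixed post, back left: two level arms, 22 mm wide, 145 to 181 mm above the bench, on two upright pivots (post, elbow), 1.2 N m of friction each: they stay where left. First arm: 300 mm from post axis to elbow axis. This joint is the elbow (rad, counter-clockwise from above): 0 arms square, -1.571 straight (a stop), positive folds, to 1.2.
- lens (a point): Centre of the lens: 100 mm clear glass in a white level ring 144 mm across and 20 mm thick, underside 159 mm above the bench. Rigid on the lamp's second arm, 290 mm from the elbow's axis.
- knob_top (a point): Top centre of the upright blue grip knob on the lens ring, 224 mm above the bench: 22 mm across, standing 45 mm above the ring, on the line from the elbow through the lens, 62 mm beyond the lens centre. Taken here the head moves level with some 5 to 12 N.
- padlock: Bystander: brass padlock lying flat, 50 x 40 x 20 mm with a steel shackle, 85 mm long in all.
- cylinder: Bystander: brass profile lock cylinder lying on its side, 62 mm long, about 32 mm wide, 17 mm high.
- screwdriver: Bystander: screwdriver with a red handle, 170 mm long, lying.
- pin_jar: Bystander: small jar with a blue cap, 52 mm across, 60 mm high.
- brush: Bystander: hand brush, 170 mm long, lying.
- key: Bystander: steel key lying flat, 56 mm long, 4 mm thick.
Things that resemble listed ones, but are neither listed nor needed, are in the scene too. There is more than one size of the lock; the one meant has the size given above.

How it is judged:
By the outcome, as a careful person would: the job done as asked, in the order asked, and still so for the second after the job is handed in, with the robot touching nothing.
It also fails if it takes over 72 s, if anything falls off the work surface, if the arm or the gripper's body presses on something with over 40 N, if the wrist force passes 120 N, or if a joint passes its speed limit or range.

## Working session

There is one attempt and no reset: what is moved stays moved. The work goes in short steps, each a Python script; the robot and the scene stay as the last script left them, time stands still between calls to the robot, and variables do not carry over. Pictures are saved under pics/ and viewed, about 8 in all and at most 12, crops included, and the job is handed in when it is done.

```bash
ls; mkdir -p pics
cat > h.py <<'E'
import numpy as np, cv2
from scipy.spatial.transform import Rotation as R
from cell import manip, inverse_kinematics, cams, order
def camT(c, st=None):
    T=np.eye(4)
    if 'T_tool_cam' in c:
        W=np.eye(4); W[:3,:3]=R.from_rotvec(st['tcp_rot']).as_matrix(); W[:3,3]=st['tool_pos']
        return W@np.array(c['T_tool_cam'])
    o=np.array(c['orientation'])
    T[:3,:3]=o if o.shape==(3,3) else R.from_rotvec(o).as_matrix(); T[:3,3]=c['position']; return T
def snap(name):
    st=manip.state(); c=cams.capture(name); T=camT(c,st)
    np.savez('pics/last_%s.npz'%name,image=c['image'],z=c['z_map'],K=c['intrinsics'],T=T); return c['image'],c['z_map'],np.array(c['intrinsics']),T
def load(name):
    d=np.load('pics/last_%s.npz'%name); return d['image'],d['z'],d['K'],d['T']
def cloud(z,K,T):
    v,u=np.mgrid[:z.shape[0],:z.shape[1]]
    P=np.stack([(u-K[0,2])/K[0,0]*z,(v-K[1,2])/K[1,1]*z,z],-1)
    return P@T[:3,:3].T+T[:3,3]
def onplane(u,v,h,K,T):
    d=T[:3,:3]@np.array([(u-K[0,2])/K[0,0],(v-K[1,2])/K[1,1],1]); return T[:3,3]+d*(h-T[2,3])/d[2]
E
python3 - <<'E'
from h import *
c=cams.capture("top");print(c['position'],c['orientation'])
for n in("top","scene"):
    im,z,K,T=snap(n); cv2.imwrite(f'pics/{n}0.png',cv2.resize(im,(800,600),interpolation=cv2.INTER_CUBIC))
    print(n,K[0],T[:3])
s=manip.state();print(s)
E
```

```text
pics
[ 0.46414208 -0.06514384  1.48735844] [-2.18627332  2.19703549 -0.06968751]
top [497.0402424    0.         265.69749258] [[-0.00498392 -0.99812707  0.06097143  0.46414208]
 [-0.99998468  0.00482791 -0.00270587 -0.06514384]
 [ 0.00240644 -0.06098398 -0.99813584  1.48735844]]
scene [437.22136021   0.         253.71672498] [[-0.57180341  0.67969055 -0.45941443  1.02842518]
 [ 0.82028441  0.46466236 -0.3335002   0.29802865]
 [-0.01320434 -0.56754704 -0.82323508  1.04601183]]
{'clock': 0.15, 'joint_pos': array([ 1.21211505e+00,  2.64591649e-01,  1.60500359e+00, -9.08179715e-07,
        1.27369589e+00, -3.69206138e-02]), 'joint_velocities': array([ 0.00122984, -0.00398856, -0.00387031, -0.0019821 , -0.00062759,
        0.00123878]), 'tau': array([ 6.59856978e-04, -5.02841985e+01, -3.57471478e+01,  7.28520448e-02,
        2.47878372e-02, -9.81267999e-05]), 'tool_pos': array([0.21329193, 0.63986446, 0.23769686]), 'tcp_rot': array([ 0.25121162,  1.55633954, -0.25383722]), 'contact_force': array([ 0.39133222,  0.16764143, -0.64169165]), 'moment': array([ 0.00102537,  0.06795862, -0.04058805]), 'gripper_width': 0.08805364168501621}
```

View pics/top0.png

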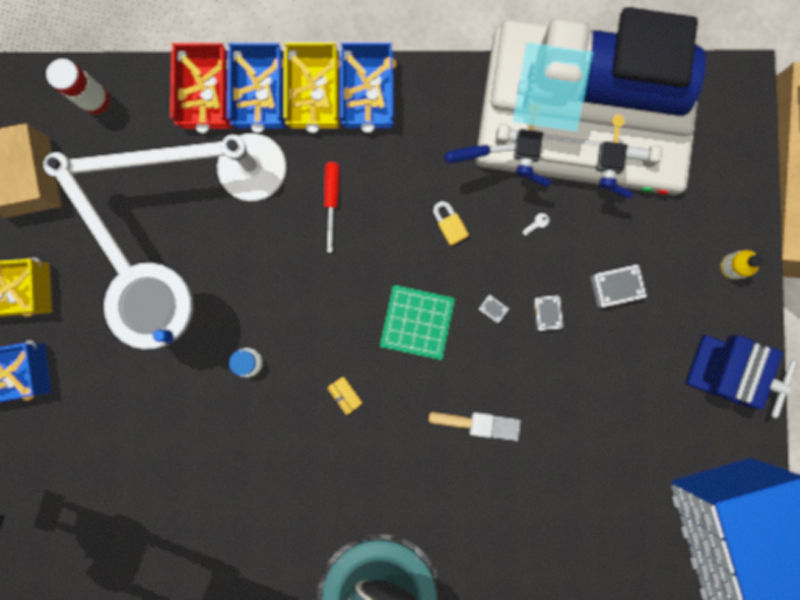

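View pics/scene0.png

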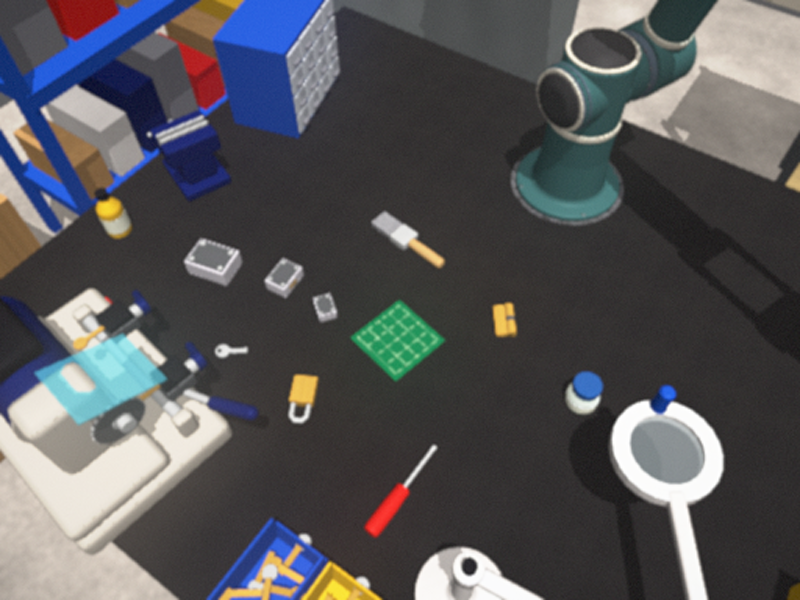

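The candidates in the top view (800×600) are three grey boxes with screws: small (494,308), middle (548,313) and large (620,286). I'll measure their sizes, and the pad, knob, lens and elbow as well.

Run:
```python
from h import *
im,z,K,T=load('top'); P=cloud(z,K,T); s=1/1.5625
for n,(u,v),r in(('small',(494,308),14),('mid',(548,313),16),('large',(620,286),24)):
    u*=s;v*=s;r=30
    sub=P[int(v)-r:int(v)+r,int(u)-r:int(u)+r]; m=(sub[...,2]>0.008).astype(np.uint8)
    _,lab,st,ce=cv2.connectedComponentsWithStats(m); l=lab[r,r]; q=sub[lab==l]
    h=np.median(q[...,2]); q=q[q[:,2]>h-.004]
    print(n,'h',h,cv2.minAreaRect(q[:,:2].astype(np.float32)*1000), len(q))
hsv=cv2.cvtColor(im,cv2.COLOR_BGR2HSV)
g=cv2.inRange(hsv,(60,100,60),(85,255,255)); _,lab,st,ce=cv2.connectedComponentsWithStats(g)
l=1+np.argmax(st[1:,4]); vv,uu=np.where(lab==l); pts=np.array([onplane(a,b,.003,K,T)[:2] for a,b in zip(uu,vv)])*1000
print('pad',cv2.minAreaRect(pts.astype(np.float32)),pts.mean(0),'bench z',np.median(P[220:260,200:250,2]))
for n,(u,v),h in(('post',(235,146),.185),('elbow',(56,163),.185),('lens',(148,305),.175),('knob',(160,336),.224)):
    print(n,onplane(u*s,v*s,h,K,T),P[int(v*s),int(u*s)])
print('post clear heights', P[93,100:160:8,2])
cr=im[165:235,300:430]; cv2.imwrite('pics/crop1.png',cv2.resize(cr,None,fx=6,fy=6,interpolation=cv2.INTER_CUBIC))
from scipy.spatial.transform import Rotation as R
# obstacles inventory
for n,(u,v),r in(('padlock',(452,225),12),('cyl',(345,395),12),('jar',(245,362),12)):
    print(n,onplane(u*s,v*s,.02,K,T))
```

```text
small h 0.018336575385236142 ((498.0940856933594, -155.87091064453125), (47.24184799194336, 187.8955841064453), 34.630008697509766) 147
mid h 0.025465681523456185 ((514.2203979492188, -201.3295440673828), (60.46712875366211, 283.83319091796875), 8.163158416748047) 278
large h 0.03579811441838954 ((541.9415283203125, -275.8035888671875), (61.08834457397461, 444.9599914550781), 12.45261287689209) 547
pad ((515.2264404296875, -71.98871612548828), (124.88018798828125, 124.45513916015625), 77.213134765625) [514.94775699 -71.99822365] bench z 0.0003222819108223973
post [0.80888975 0.23623775 0.185     ] [0.81186282 0.23886939 0.17828722]
elbow [0.78095633 0.53948497 0.185     ] [0.77996879 0.53818243 0.19261145]
lens [0.53946677 0.38309038 0.175     ] [0.54038187 0.38723411 0.1684857 ]
knob [0.48613431 0.34607739 0.224     ] [0.48627998 0.3478251  0.22175668]
post clear heights [-0.0015525  -0.00241574  0.00060929  0.15592192  0.16488878  0.16282066
  0.17614241  0.16209386]
padlock [ 0.69816675 -0.14001938  0.02      ]
cyl [0.37721994 0.06354901 0.02      ]
jar [0.43997939 0.2518267  0.02      ]
```

View pics/crop1.png

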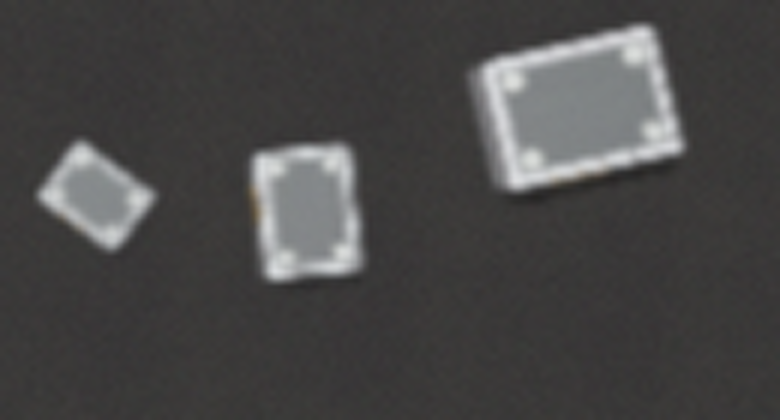

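The middle box at (548,313) fits. It is 25.5 mm high and about 60 × 44 mm, its back is up with four screws, and its long axis is near world x. The small one is 18 mm high and the large one 36 mm. Next I'll refine its pose and check IK for a two-stage flip of 90° + 90°, tilting the tool from +45° to -45° each time.

```bash
cat >> h.py <<'E'
def rot(theta,alpha,flip=1,):
    """tool tilted theta outward (along heading alpha) from straight down; jaws along the level normal"""
    d=np.array([np.sin(theta)*np.cos(alpha),np.sin(theta)*np.sin(alpha),-np.cos(theta)])
    y=flip*np.array([-np.sin(alpha),np.cos(alpha),0]); return R.from_matrix(np.c_[d,y,np.cross(d,y)]).as_rotvec()
def box(P,u,v,r,zmin):
    u=int(u);v=int(v);sub=P[max(v-r,0):v+r,max(u-r,0):u+r]; m=(sub[...,2]>zmin).astype(np.uint8)
    _,lab=cv2.connectedComponents(m); l=lab[min(r,v),min(r,u)]; q=sub[lab==l]; h=np.median(q[:,2]); q=q[q[:,2]>h-.004]
    return h,cv2.minAreaRect(np.ascontiguousarray(q[:,:2]*1000,dtype=np.float32)),len(q)
E
python3 - <<'E'
from h import *
im,z,K,T=load('top'); P=cloud(z,K,T); s=1/1.5625
for n,u,v in(('small',494,308),('mid',548,313),('large',620,286)): print(n,box(P,u*s,v*s,30,.008))
L=np.array([.52,-.29,.009]); pad=np.array([.515,-.072,0])
L[:2]=np.array(box(P,548*s,313*s,30,.008)[1][0])/1000
for f in(1,-1):
  for th in(45,30,0,-45,-60):
    for nm,p,a in(('lock',L,.08),('pad',pad+[0,0,.033],-.22)):
      q=inverse_kinematics(p,rot(np.radians(th),a,f)); print(f,th,nm,None if q is None else np.round(q,2))
E
```

```text
small (np.float64(0.018336575385236142), ((498.09405517578125, -155.87091064453125), (47.241783142089844, 187.8955841064453), 34.630008697509766), 147)
mid (np.float64(0.025465681523456185), ((514.2203979492188, -201.3295440673828), (60.467159271240234, 283.8330993652344), 8.163150787353516), 278)
large (np.float64(0.03579811441838954), ((541.9415893554688, -275.8035888671875), (61.08839797973633, 444.9599304199219), 12.452613830566406), 547)
1 45 lock [-0.75  0.19  2.48  1.77  0.56  2.25]
1 45 pad None
1 30 lock None
1 30 pad [-0.17 -0.02  2.47 -0.14  0.17 -1.39]
1 0 lock [-0.42  0.29  2.05  0.    0.8  -2.07]
1 0 pad [-0.19  0.2   2.11 -0.    0.84 -1.54]
1 -45 lock [-0.27  0.76  1.54 -0.24  1.6  -1.83]
1 -45 pad [-0.2   0.7   1.58  0.02  1.65 -1.55]
1 -60 lock [-0.25  0.92  1.38 -0.29  1.85 -1.82]
1 -60 pad [-0.2   0.87  1.43  0.02  1.89 -1.55]
-1 45 lock [-0.75  0.19  2.48  1.77  0.56 -0.89]
-1 45 pad None
-1 30 lock [-0.62  0.14  2.37  0.99  0.39 -0.02]
-1 30 pad [-0.17 -0.02  2.47 -0.14  0.17  1.76]
-1 0 lock [-0.42  0.29  2.05  0.    0.8   1.07]
-1 0 pad [-0.19  0.2   2.11  0.    0.84  1.6 ]
-1 -45 lock [-0.27  0.76  1.54 -0.24  1.6   1.31]
-1 -45 pad [-0.2   0.7   1.58  0.02  1.65  1.59]
-1 -60 lock [-0.25  0.92  1.38 -0.29  1.85  1.32]
-1 -60 pad [-0.2   0.87  1.43  0.02  1.89  1.59]
```

```bash
sed -i 's/q=q\[q\[:,2\]>h-.004\]/q=q[abs(q[:,2]-h)<.004]/' h.py
python3 - <<'E'
from h import *
im,z,K,T=load('top'); P=cloud(z,K,T); s=1/1.5625
for n,u,v in(('small',494,308),('mid',548,313),('large',620,286)): print(n,box(P,u*s,v*s,30,.008))
L=np.append(np.array(box(P,548*s,313*s,30,.008)[1][0])/1000,.009); pad=np.array([.515,-.072,0])
lo=np.array([-2.63,-.94,.31,-1.31,0,-2.55]);hi=np.array([2.63,2.18,2.57,4.45,2.66,2.55])
def mg(p,th,a,f):
    q=inverse_kinematics(p,rot(np.radians(th),a,f)); return '--' if q is None else '%.2f[%.1f %.1f %.1f]'%(min((q-lo).min(),(hi-q).min()),q[3],q[4],q[5])
for k in range(4):
    print('pick head',k*90,[mg(L,45,.08+k*np.pi/2,f) for f in(1,-1)])
for b in range(-180,180,30):
    a=np.radians(b)-.22
    print(b,[(th,f,mg(pad+[0,0,.02],th,a,f)) for f in(1,-1) for th in(45,0,-45)])
c=cams.capture('wrist');print(np.round(c['T_tool_cam'],3))
E
```

```text
small (np.float64(0.018336575385236142), ((538.91552734375, -215.99029541015625), (43.17483901977539, 32.72249221801758), 51.536468505859375), 135)
mid (np.float64(0.025465681523456185), ((531.1273193359375, -319.70269775390625), (59.72743606567383, 44.48179244995117), 5.725752830505371), 231)
large (np.float64(0.03579811441838954), ((580.79931640625, -451.8580017089844), (61.09934616088867, 84.21732330322266), 12.647346496582031), 458)
pick head 0 ['0.18[1.5 0.6 2.4]', '0.28[1.5 0.6 -0.8]']
pick head 90 ['0.49[0.5 1.5 2.1]', '1.06[0.5 1.5 -1.1]']
pick head 180 ['0.98[-0.3 1.6 1.2]', '0.60[-0.3 1.6 -1.9]']
pick head 270 ['0.06[-1.2 0.8 0.7]', '0.06[-1.2 0.8 -2.4]']
-180 [(45, 1, '0.96[0.0 1.6 1.6]'), (0, 1, '0.46[0.0 0.8 1.6]'), (-45, 1, '--'), (45, -1, '0.99[0.0 1.6 -1.6]'), (0, -1, '0.46[-0.0 0.8 -1.5]'), (-45, -1, '--')]
-150 [(45, 1, '0.95[-0.2 1.6 1.3]'), (0, 1, '0.46[0.0 0.8 1.1]'), (-45, 1, '0.02[1.7 0.6 -0.9]'), (45, -1, '0.73[-0.2 1.6 -1.8]'), (0, -1, '0.46[-0.0 0.8 -2.1]'), (-45, -1, '0.02[1.7 0.6 2.3]')]
-120 [(45, 1, '0.81[-0.5 1.4 1.1]'), (0, 1, '0.46[0.0 0.8 0.6]'), (-4
[... 1097 characters left out ...]
-1, '0.46[0.0 0.8 0.6]'), (-45, -1, '0.81[-0.5 1.4 1.1]')]
90 [(45, 1, '0.34[0.8 1.2 2.2]'), (0, 1, '--'), (-45, 1, '0.34[-0.7 1.2 -2.2]'), (45, -1, '0.51[0.8 1.2 -0.9]'), (0, -1, '0.46[-0.0 0.8 0.0]'), (-45, -1, '0.56[-0.7 1.2 0.9]')]
120 [(45, 1, '0.49[0.5 1.4 2.1]'), (0, 1, '--'), (-45, 1, '0.23[-1.1 0.9 -2.3]'), (45, -1, '0.74[0.5 1.4 -1.1]'), (0, -1, '0.46[0.0 0.8 -0.5]'), (-45, -1, '0.23[-1.1 0.9 0.8]')]
150 [(45, 1, '0.70[0.3 1.6 1.8]'), (0, 1, '0.42[-0.0 0.8 2.1]'), (-45, 1, '--'), (45, -1, '0.92[0.3 1.6 -1.3]'), (0, -1, '0.46[-0.0 0.8 -1.0]'), (-45, -1, '--')]
[[ 0.    -0.264  0.964 -0.146]
 [ 1.     0.001 -0.    -0.   ]
 [-0.     0.964  0.264 -0.067]
 [ 0.     0.     0.     1.   ]]
```

```bash
cat >> h.py <<'E'
def M(Rm,p):
    T=np.eye(4);T[:3,:3]=Rm;T[:3,3]=p;return T
def tool(p,rv): return M(R.from_rotvec(rv).as_matrix(),p)
def pr(T): return T[:3,3].copy(),R.from_matrix(T[:3,:3]).as_rotvec()
def back(T,d): return T@M(np.eye(3),[-d,0,0])
def up(T,d): T=T.copy();T[2,3]+=d;return T
rad=np.radians
e=lambda a:np.array([np.cos(a),np.sin(a),0]); Z=np.array([0,0,1.])
L0=M(R.from_euler('z',.10).as_matrix(),[.531,-.320,0]); PAD=np.array([.515,-.072,0.003]); PY=rad(-12.8)
PICK=tool([*(L0[:2,3]-.006*e(.10)[:2]),.008],rot(rad(25),.10)); G1=np.linalg.inv(L0)@PICK
H=PY-np.pi/2
def stand(h,c=PAD): return M(np.c_[-Z,np.cross(e(h),-Z),e(h)],c-.013*e(h)+.030*Z)
def flat(g,c=PAD): return M(np.c_[-e(g),np.cross(-Z,-e(g)),-Z],c+.026*Z)
STAND=stand(H)@G1
REG=tool(PAD+.0035*e(H)+.030*Z,rot(rad(45),H)); G2=np.linalg.inv(stand(H))@REG
FIN=flat(PY)@G2
def goto(T): manip.move_pose(*pr(T))
def lin(T,rate=.15): p,r=pr(T); manip.move_linear(p,rate=rate,rot=r)
def touch(Fn=4,maxd=.005,step=.0007):
    f0=manip.state()['contact_force'].copy()
    for i in range(int(maxd/step)):
        p=np.array(manip.state()['tool_pos']) if i==0 else p
        p[2]-=step; manip.move_linear(p,rate=.03); f=manip.state()['contact_force']-f0
        if f[2]>Fn: break
    return i,f
E
python3 - <<'E'
from h import *
for n,T in(('pick',PICK),('prepick',back(PICK,.1)),('pickup',up(PICK,.15)),('stand',STAND),('stand+',up(STAND,.1)),('standback',back(STAND,.1)),('reg',REG),('regback',back(REG,.1)),('reg+',up(REG,.08)),('fin+',up(FIN,.1)),('fin',FIN),('finback',back(FIN,.12))):
    q=inverse_kinematics(*pr(T)); print(n,np.round(T[:3,3],3),np.round(T[:3,0],2),None if q is None else np.round(q,2))
E
```

```text
pick [ 0.525 -0.321  0.008] [ 0.42  0.04 -0.91] None
prepick [ 0.483 -0.325  0.099] [ 0.42  0.04 -0.91] None
pickup [ 0.525 -0.321  0.158] [ 0.42  0.04 -0.91] None
stand [ 0.516 -0.067  0.039] [ 0.2   0.88 -0.42] [-0.73  0.61  2.    0.93  1.43 -1.11]
stand+ [ 0.516 -0.067  0.139] [ 0.2   0.88 -0.42] [-0.73  0.43  2.01  0.92  1.53 -0.97]
standback [ 0.496 -0.156  0.081] [ 0.2   0.88 -0.42] [-0.86  0.59  1.91  0.82  1.56 -1.06]
reg [ 0.514 -0.075  0.033] [-0.16 -0.69 -0.71] [ 0.23  0.46  1.99 -0.74  1.22  0.91]
regback [ 0.53  -0.006  0.104] [-0.16 -0.69 -0.71] [ 0.33  0.41  1.89 -0.66  1.38  0.87]
reg+ [ 0.514 -0.075  0.113] [-0.16 -0.69 -0.71] [ 0.23  0.34  1.97 -0.71  1.32  0.81]
fin+ [ 0.515 -0.072  0.112] [-0.69  0.16 -0.71] [-0.2   0.61  1.56  0.02  1.76 -1.55]
fin [ 0.515 -0.072  0.012] [-0.69  0.16 -0.71] [-0.2   0.73  1.58  0.02  1.62 -1.55]
finback [ 0.598 -0.091  0.097] [-0.69  0.16 -0.71] [-0.2   0.76  1.33  0.02  1.83 -1.55]
```

```bash
sed -i "s/R.from_euler('z',.10)/R.from_euler('z',YAW)/; s/^L0=/YAW=.10+np.pi\nL0=/; s/e(.10)\[:2\]/e(YAW)[:2]/; s/rot(rad(25),.10)/rot(rad(25),YAW)/" h.py
python3 - <<'E'
from h import *
ok=True
for n,T in(('pick',PICK),('prepick',back(PICK,.1)),('pickup',up(PICK,.15)),('stand',STAND),('stand+',up(STAND,.1))):
    q=inverse_kinematics(*pr(T)); print(n,np.round(T[:3,3],3),np.round(T[:3,0],2),None if q is None else np.round(q,2)); ok&=q is not None
if ok:
    st=manip.state(); p=st['tool_pos'].copy(); p[2]=.42
    manip.move_linear(p,rate=.3); manip.set_gripper(.07,40)
    goto(up(back(PICK,.09),.12)); goto(back(PICK,.09))
    print(manip.state()['clock'])
    im,z,K,T=snap('wrist'); cv2.imwrite('pics/w1.png',im)
    P=cloud(z,K,T)
    c=np.linalg.inv(T)@np.array([.531,-.32,.026,1]); u=K@(c[:3]/c[2]); print(u)
    print(box(P,u[0],u[1],120,.012))
E
```

```text
pick [ 0.537 -0.319  0.008] [-0.42 -0.04 -0.91] [-0.46  0.63  1.61 -0.23  1.29  1.12]
prepick [ 0.579 -0.315  0.099] [-0.42 -0.04 -0.91] [-0.43  0.59  1.48 -0.22  1.46  1.11]
pickup [ 0.537 -0.319  0.158] [-0.42 -0.04 -0.91] [-0.46  0.47  1.54 -0.23  1.51  1.07]
stand [ 0.516 -0.067  0.039] [ 0.2   0.88 -0.42] [-0.73  0.61  2.    0.93  1.43 -1.11]
stand+ [ 0.516 -0.067  0.139] [ 0.2   0.88 -0.42] [-0.73  0.43  2.01  0.92  1.53 -0.97]
5.6
[259.98865896 212.04776997   1.        ]
(np.float64(0.026342932111044937), ((533.0457763671875, -322.1330261230469), (60.63847351074219, 44.096744537353516), 5.89130163192749), 2697)
```

View pics/w1.png

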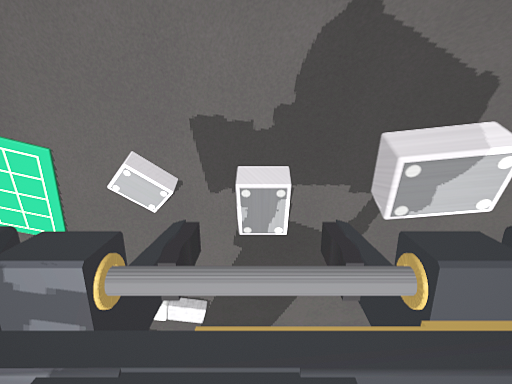

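The wrist view shows the lock between the fingers at (263,200). It measures 60.6 × 44.1 × 26.3 mm, so it is the right one. Now pick it up and stand it on end on the pad.

```bash
sed -i "s/^YAW=.*/YAW=.1028+np.pi/; s/\[.531,-.320,0\]/[.5325,-.3215,0]/" h.py
python3 - <<'E'
from h import *
lin(PICK,.1); manip.set_gripper(.03,45); print('w',manip.state()['gripper_width'])
lin(up(PICK,.02),.1); lin(up(PICK,.15),.2); print('w',manip.state()['gripper_width'],manip.state()['contact_force'])
goto(up(STAND,.10)); lin(up(STAND,.012),.12); manip.dwell(.2); lin(up(STAND,.002),.05)
print(touch(), STAND[:3,3], manip.state()['tool_pos'],manip.state()['clock'],manip.state()['gripper_width'])
im,z,K,T=snap('scene'); cv2.imwrite('pics/s1.png',cv2.resize(im[150:290,160:340],None,fx=4,fy=4,interpolation=cv2.INTER_CUBIC))
E
```

```text
w 0.043412052454696516
w 0.0435021783872955 [ 0.08631052 -0.17884547 -4.03483082]
(1, array([-2.20045423, -0.81285519,  7.22076012])) [ 0.51610774 -0.06712425  0.039     ] [ 0.51588747 -0.06694935  0.04008945] 12.0583 0.04345269487063615
```

View pics/s1.png

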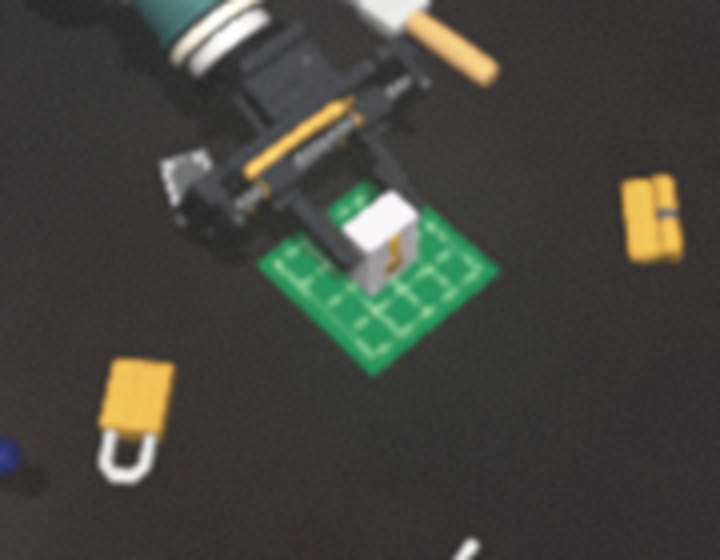

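The lock stands upright on the pad, at (380,240) in the crop, with its face toward +y. Next I'll release it, check it and regrip from the other side.

Run:
```python
from h import *
manip.set_gripper(.07); lin(back(STAND,.1),.15); lin(up(back(STAND,.1),.12),.3)
goto(up(back(REG,.09),.08))
im,z,K,T=snap('top'); P=cloud(z,K,T)
m=(abs(P[...,2]-.063)<.006)&(abs(P[...,0]-.515)<.06)&(abs(P[...,1]+.072)<.06); q=np.ascontiguousarray(P[m][:,:2]*1000,dtype=np.float32)
print(len(q),cv2.minAreaRect(q) if len(q) else '',manip.state()['clock'])
cv2.imwrite('pics/t2.png',cv2.resize(im[150:260,200:340],None,fx=5,fy=5,interpolation=cv2.INTER_CUBIC))
im,z,K,T=snap('wrist'); P=cloud(z,K,T)
m=(abs(P[...,2]-.063)<.004)&(abs(P[...,0]-.515)<.05)&(abs(P[...,1]+.072)<.05); q=np.ascontiguousarray(P[m][:,:2]*1000,dtype=np.float32)
print(len(q),cv2.minAreaRect(q) if len(q) else '')
```

```text
136 ((513.8892211914062, -69.74054718017578), (27.09418296813965, 42.82645034790039), 75.77142333984375) 15.5917
908 ((515.3336791992188, -71.04402160644531), (27.356342315673828, 44.03218460083008), 77.3161849975586)
```

Run:
```python
from h import *
c=np.array([.5153,-.0712,.003]); REG=tool(c+.0035*e(H)+.030*Z,rot(rad(45),H)); G2=np.linalg.inv(stand(H,c))@REG; FIN=flat(PY)@G2
lin(back(REG,.09),.2); lin(REG,.1); manip.set_gripper(.03,45); print(manip.state()['gripper_width'],manip.state()['contact_force'])
lin(up(REG,.02),.08); lin(up(REG,.12),.2); print(manip.state()['gripper_width'])
goto(up(FIN,.10)); lin(up(FIN,.012),.12); manip.dwell(.2); lin(up(FIN,.002),.05)
print(touch(), FIN[:3,3], manip.state()['tool_pos'],manip.state()['clock'],manip.state()['gripper_width'])
im,z,K,T=snap('scene'); cv2.imwrite('pics/s2.png',cv2.resize(im[150:290,160:340],None,fx=4,fy=4,interpolation=cv2.INTER_CUBIC))
```

```text
0.04391539508715491 [0.11415322 1.55208301 2.11045606]
0.04382144935127016
(1, array([-0.79592658,  0.41539391,  5.38578569])) [ 0.515  -0.072   0.0125] [ 0.51458415 -0.07192479  0.01338886] 22.725 0.04388152479801619
```

View pics/s2.png

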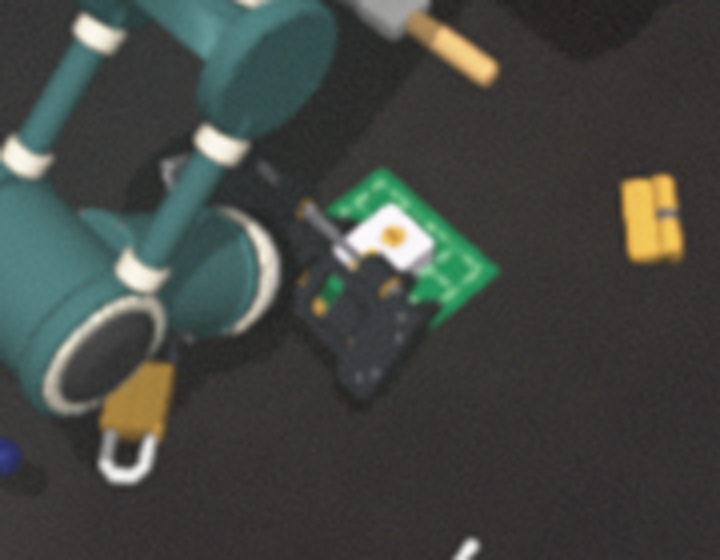

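The lock is face up with its brass plug visible, at (392,235) in the crop. Now I'll release it, measure it and plan the lamp swing.

```bash
cat >> h.py <<'E'
from scipy.optimize import least_squares
def fk(post,phi,q):
    el=post+.3*e(phi)[:2]; b=phi+q+np.pi/2; return el, el+.29*e(b)[:2], el+.352*e(b)[:2], b
E
python3 - <<'E'
from h import *
c=np.array([.5153,-.0712,.003]); REG=tool(c+.0035*e(H)+.030*Z,rot(rad(45),H)); G2=np.linalg.inv(stand(H,c))@REG; FIN=flat(PY)@G2
manip.set_gripper(.06); lin(back(FIN,.12),.15); lin(up(back(FIN,.12),.25),.3)
p=np.array([.40,.10,.42]); manip.move_pose(p,rot(0,0.))
im,z,K,T=snap('top'); P=cloud(z,K,T)
m=(abs(P[...,2]-.029)<.006)&(abs(P[...,0]-.515)<.055)&(abs(P[...,1]+.072)<.055); q=np.ascontiguousarray(P[m][:,:2]*1000,dtype=np.float32)
print(len(q),cv2.minAreaRect(q) if len(q) else '',np.median(P[m][:,2]) if len(q) else '',manip.state()['clock'])
m=(abs(P[...,2]-.224)<.008)&(np.hypot(P[...,0]-.486,P[...,1]-.348)<.03); K0=P[m].mean(0); print('knob',m.sum(),K0)
# lamp model fit: post, elbow, lens, knob rough measurements
meas=[np.array([.809,.236]),np.array([.781,.539]),np.array([.5395,.383]),K0[:2]]; w=[1,1,1,3]
def res(x):
    el,le,kn,b=fk(x[:2],x[2],x[3]); return np.concatenate([(a-b)*k for a,b,k in zip((x[:2],el,le,kn),meas,w)])
s=least_squares(res,[.81,.237,1.67,.48]); print('fit',s.x,np.round(s.fun*1000,1))
post=s.x[:2]; tgt=PAD[:2]
g=least_squares(lambda y:fk(post,*y)[1]-tgt,[rad(183),-.05]).x; print('goal',g,fk(post,*g))
np.savez('lamp.npz',x=s.x,g=g,K0=K0)
for off in np.radians([-90,-60,-30,0,30,60,90,120,150,180]):
    o=[]
    for t in(0,.33,.66,1):
        ph,qq=s.x[2:]+t*(g-s.x[2:]); kn,b=fk(post,ph,qq)[2:]
        k=inverse_kinematics([*kn,.187],rot(0,b+off)); o.append(None if k is None else round(float(k[5]),2))
    print(np.degrees(off),o)
cv2.imwrite('pics/t3.png',cv2.resize(im[130:270,180:350],None,fx=4.5,fy=4.5,interpolation=cv2.INTER_CUBIC))
E
```

```text
282 ((513.8222045898438, -70.01774597167969), (43.617431640625, 59.52548599243164), 77.14219665527344) 0.02872960185868445 26.3333
knob 60 [0.48763144 0.34943883 0.22244069]
fit [0.80875237 0.23903637 1.65216666 0.48469156] [-0.2  3.   3.4 -1.   0.1 -0.5 -1.1 -0.5]
goal [ 3.21194612 -0.05136786] (array([0.50949451, 0.21794774]), array([ 0.515, -0.072]), array([ 0.51617704, -0.13398882]), np.float64(4.731374585843636))
-90.0 [None, None, 1.93, 1.25]
-59.99999999999999 [None, 2.12, 1.41, 0.73]
-29.999999999999996 [2.11, 1.6, 0.89, 0.2]
0.0 [1.59, 1.08, 0.36, -0.32]
29.999999999999996 [1.06, 0.55, -0.16, -0.84]
59.99999999999999 [0.54, 0.03, -0.68, -1.37]
90.0 [0.01, -0.49, -1.21, -1.89]
119.99999999999999 [-0.51, -1.02, -1.73, -2.41]
150.0 [-1.03, -1.54, -2.26, None]
180.0 [-1.56, -2.06, None, None]
```

View pics/t3.png

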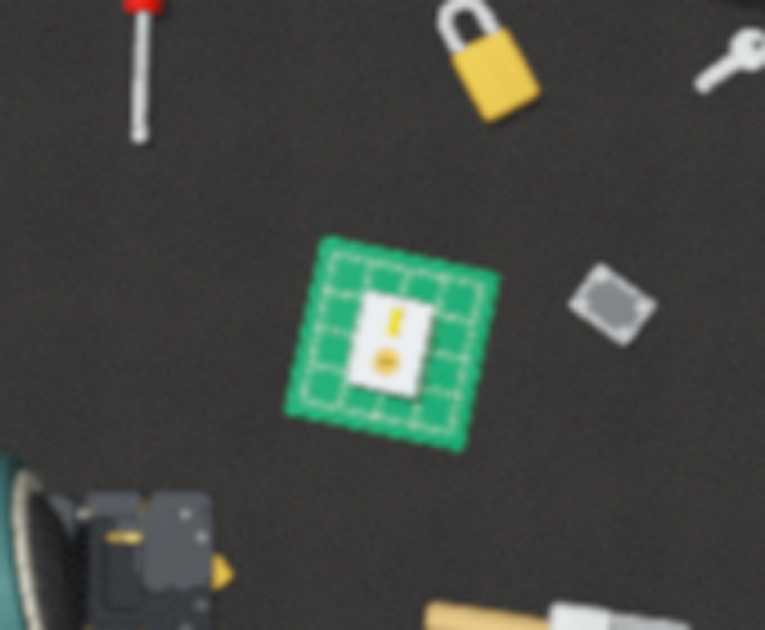

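The top view shows the lock centre at (392,344) and the pad centre at (394,343). The lock is face up and within about 1 mm of the pad centre. The clock reads 26 s. Now the lamp.

Run:
```python
from h import *
d=np.load('lamp.npz'); x,g,K0=d['x'],d['g'],d['K0']; post=x[:2]
kn0,b0=fk(post,*x[2:])[2:]; dk=K0[:2]-kn0
manip.set_gripper(.06); manip.move_pose([*K0[:2],.31],rot(0,b0)); manip.move_linear([*K0[:2],.188],rate=.12)
print(manip.state()['contact_force'])
manip.set_gripper(.0,20); st=manip.state(); print(st['gripper_width'],st['contact_force'],st['clock'])
if st['gripper_width']>.015:
    N=7; f0=st['contact_force']
    for i in range(1,N+1):
        t=i/N; kn,b=fk(post,*(x[2:]+t*(g-x[2:])))[2:]
        manip.move_linear([*(kn+dk*(1-t)),.188],rate=.12,rot=rot(0,b))
        f=manip.state()['contact_force']; print(np.round(f,1),round(manip.state()['clock'],1))
        if np.linalg.norm(f)>45: print('STOP');break
    print(manip.state()['tool_pos'],manip.state()['gripper_width'])
```

```text
[-0.25296874 -0.32333595 -0.18915275]
0.021261091532508877 [-0.03959689 -0.17996549  0.77332249] 30.9
[ 4.5 -1.4 -1. ] 31.6
[ 3.9 -0.7 -1.5] 32.3
[ 4.8 -0.4 -3.2] 33.0
[ 4.4  2.1 -2.7] 33.8
[ 4.7  2.1 -1.6] 34.6
[ 4.7  2.9 -2.3] 35.5
[ 4.1  4.  -0.4] 36.3
[ 0.51689691 -0.13191216  0.18811152] 0.021082433386826107
```

Run:
```python
from h import *
manip.set_gripper(.06); p=manip.state()['tool_pos'].copy(); p[2]=.33; manip.move_linear(p,rate=.25)
manip.move_pose([.40,-.36,.38],rot(0,-.7-1.2)) if inverse_kinematics([.40,-.36,.38],rot(0,-1.9)) is not None else manip.move_pose([.40,-.36,.38],R.from_matrix(R.from_rotvec(manip.state()['tcp_rot']).as_matrix()).as_rotvec())
im,z,K,T=snap('top'); P=cloud(z,K,T); print(manip.state()['clock'])
m=(abs(P[...,2]-.222)<.008)&(np.hypot(P[...,0]-.516,P[...,1]+.134)<.03); print('knob',m.sum(),P[m].mean(0))
m=(abs(P[...,2]-.175)<.012)&(np.hypot(P[...,0]-.515,P[...,1]+.072)<.09); print('ring z',np.median(P[m][:,2]))
for n,q in(('lockc',onplane(256,215,.029,K,T)),):pass
cv2.imwrite('pics/t4.png',cv2.resize(im[150:270,190:340],None,fx=5,fy=5,interpolation=cv2.INTER_CUBIC))
# projected expectations
for n,w in(('lens top',[.515,-.072,.179]),('face',[.515,-.072,.029])):
    c=np.linalg.inv(T)@np.array([*w,1]); u=K@(c[:3]/c[2]); print(n,u[:2],(u[:2]-[190,150])*5)
```

```text
38.8167
knob 54 [ 0.51598199 -0.12947324  0.22282724]
ring z 0.17542195678720796
lens top [267.00900895 203.55435018] [385.04504474 267.7717509 ]
face [266.75140976 205.5413156 ] [383.7570488  277.70657801]
```

View pics/t4.png

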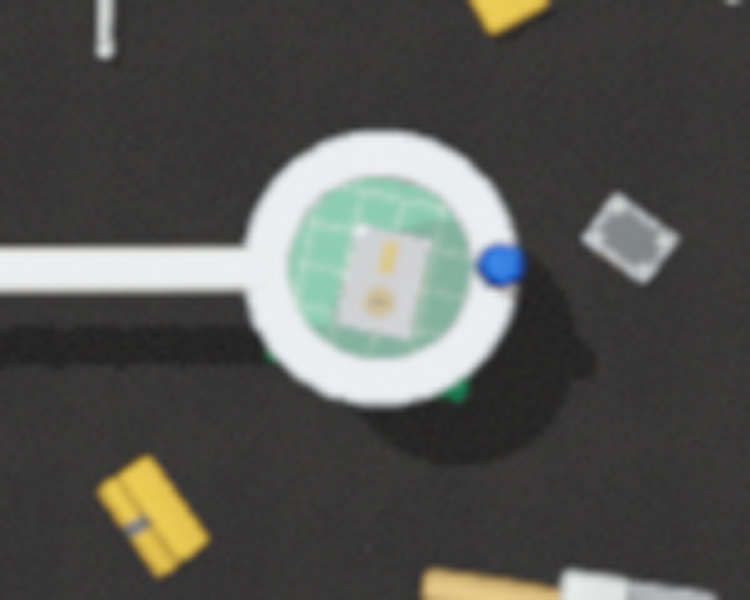

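The ring spans x 243–518 and y 129–407, so its centre is at about (380.5,268). The lock face is seen through the glass at about (385,283). That puts the lens roughly 3–4 mm off the lock, so I'll measure it more exactly and correct it with one small nudge.

```bash
cat > meas.py <<'E'
from h import *
def offs():
    im,z,K,T=load('top'); P=cloud(z,K,T)
    g=cv2.resize(im,None,fx=4,fy=4,interpolation=cv2.INTER_CUBIC); gray=cv2.cvtColor(g,cv2.COLOR_BGR2GRAY)
    # outer ring edge: radial max gradient, skipping arm (left) and knob (right)
    gb=cv2.GaussianBlur(gray,(0,0),3).astype(float); c=np.array([266.5,203.6])*4
    for _ in range(3):
        pts=[]
        for a in np.radians([*range(25,160,3),*range(205,335,3)]):
            r=np.arange(95,130,.5); xs=c[0]+r*np.cos(a); ys=c[1]+r*np.sin(a)
            v=cv2.remap(gb.astype(np.float32),xs[None].astype(np.float32),ys[None].astype(np.float32),1)[0]
            k=np.argmin(np.gradient(v)); pts.append((xs[k],ys[k]))
        pts=np.array(pts); f=least_squares(lambda p:np.hypot(*(pts-p[:2]).T)-p[2],[*c,110],loss='soft_l1').x; c=f[:2]
    n=lambda c:(c+.5)/4-.5
    lens=onplane(*n(c),.174,K,T); print('lens',lens,'r px',f[2]/4,'exp',.072*K[0,0]/(T[2,3]-.174))
    hsv=cv2.cvtColor(g,cv2.COLOR_BGR2HSV); yy,xx=np.mgrid[:g.shape[0],:g.shape[1]]
    return lens,g,hsv,(np.hypot(xx-c[0],yy-c[1])<65)
E
python3 - <<'E'
from meas import *
lens,g,hsv,ins=offs(); im,z,K,T=load('top'); P=cloud(z,K,T)
green=cv2.inRange(hsv,(60,50,40),(95,255,255)); m=((green==0)&ins).astype(np.uint8)
m=cv2.morphologyEx(m,cv2.MORPH_OPEN,np.ones((13,13),np.uint8)); _,lab,st,ce=cv2.connectedComponentsWithStats(m); l=1+np.argmax(st[1:,4])
r=cv2.minAreaRect(np.argwhere(lab==l)[:,::-1].astype(np.float32)); print('rect px',np.array(r[0])/4,r, 'lock',onplane(*((np.array(r[0])+.5)/4-.5),.029,K,T))
E
```

```text
lens [ 0.51627292 -0.068352    0.174     ] r px 27.6035595090087 exp 27.248385834028394
rect px [266.90866089 206.58174133] ((1067.6346435546875, 826.3269653320312), (74.3280029296875, 90.21341705322266), 11.309932708740234) lock [ 0.51304984 -0.071351    0.029     ]
```

Run:
```python
from meas import *
d=np.load('lamp.npz'); post=d['x'][:2]; lensnow=np.array([.5162,-.0685]); lock=np.array([.5133,-.0716])
s=lambda t:least_squares(lambda y:fk(post,*y)[1]-t,d['g']).x
a,bn=s(lensnow),s(lock); ka,ba=fk(post,*a)[2:]; kb,bb=fk(post,*bn)[2:]
k0=np.array([.5169,-.1319]); tgt=k0+kb-ka; print(tgt,bb-ba)
manip.move_pose([*k0,.33],rot(0,ba)); manip.move_linear([*k0,.188],rate=.15); manip.set_gripper(0,20)
cmd=tgt.copy()
for i in range(4):
    manip.move_linear([*cmd,.188],rate=.03,rot=rot(0,bb)); manip.dwell(.2); err=tgt-manip.state()['tool_pos'][:2]; print(err*1000); 
    if np.abs(err).max()<.0004: break
    cmd+=err
print(manip.state()['contact_force'])
manip.set_gripper(.06); manip.move_linear([*tgt,.33],rate=.25); manip.move_pose([.40,-.36,.38],rot(0,-1.9))
manip.dwell(.3); im,z,K,T=snap('top'); lens=offs()[0]; print((lens[:2]-lock)*1000,manip.state()['clock'])
cv2.imwrite('pics/t5.png',cv2.resize(im,(800,600),interpolation=cv2.INTER_CUBIC))
```

```text
[ 0.51333841 -0.13501228] -0.010672642355368467
[-0.5276824 -1.7835132]
[-0.38184432 -0.29435425]
[3.14575838 7.73448158 0.47051143]
lens [ 0.51376602 -0.07122356  0.174     ] r px 27.637050652970565 exp 27.248385834028394
[0.46602144 0.37644119] 45.35
```

View pics/t5.png

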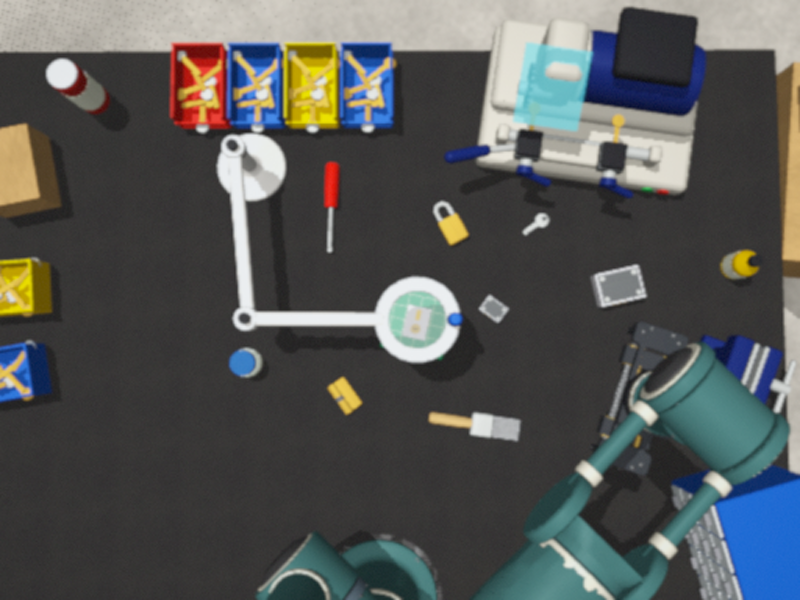

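The lens is at (418,319) with the lock centred beneath it. Every other object is at the same pixels as at the start. I'll check that the gripper is free of contact and hand in.

```bash
python3 -c "
from h import *
s=manip.state();print(s['contact_force'],s['gripper_width'],s['tool_pos'],s['clock']);order.close_job()"
```

```text
[-0.08886388 -0.86143727  0.20265843] 0.060184338105026915 [ 0.40054598 -0.35929572  0.37992759] 45.35
the job is handed in; nothing more can be done
```

The lock now lies face up in the middle of the green pad and the magnifier lens is centred over it. I handed the job in at 45.4 s of the 72 s allowed; no verdict is reported.

- **Lock:** I picked the middle-sized of the three similar locks, which measured 60.6 × 44.1 × 26.3 mm. I stood it on end on the pad, regripped it and laid it face up, with the gripper holding it until it touched down each time. In the last checks it lay flat, 29 mm high including the pad, and within about 1–2 mm of the pad centre.
- **Lamp:** The first swing left the lens about 4 mm off the lock, so I regripped the knob and nudged it. It then measured about 0.6 mm off, with a camera calibration error of up to about 2 mm.
- **Other things:** The padlock, cylinder, screwdriver, jar, brush, key and the two other locks appear at the same place in the final top view as in the first. The gripper was open and clear, with under 1 N on it.
- **Disagreement between checks:** The different views put the lock's centre up to about 3 mm apart (x 0.5125 to 0.5153 m, y -0.070 to -0.073 m). I centred the lens on a value near the middle of these.

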